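# Dock the transfer plate and stack the solder ingots on it

### The job

Push the empty transfer plate fully home into its docking nest and swing the latch shut behind it. Only then stack all the tapered ingots in the middle of the plate, keeping each the way up it lies: two to a layer, side by side and nearly touching, one wide face down and one wide face up so that the layer is flat. Lay the bottom pair along the plate's engraved centre line, which points into the nest, the second pair crosswise on it, and any one or two left over crosswise again on top. Do not disturb the loupe, the tweezers or the two vials.

Things in the scene. Friction and masses are not known exactly. Their poses are not given: they have to be found in the camera images.
- ingot_a_mid (a point): cast metal ingot, a bar 66 mm long (along its x) and 22 mm high with square ends and sloping long sides: one broad face is 38 mm wide (it has a shallow hollow), the opposite one 24 mm; 0.2 to 0.4 kg. Two laid parallel, one each way up, touch when their centres are 31 mm apart. Lies with its wide face DOWN (narrow face up). Point: its centre, 11 mm above its underside; z up as it lies, x along the bar. May be absent.
- ingot_b_mid (a point): cast metal ingot, a bar 66 mm long (along its x) and 22 mm high with square ends and sloping long sides: one broad face is 38 mm wide (it has a shallow hollow), the opposite one 24 mm; 0.2 to 0.4 kg. Two laid parallel, one each way up, touch when their centres are 31 mm apart. Lies with its wide face DOWN (narrow face up). Point: its centre, 11 mm above its underside; z up as it lies, x along the bar. May be absent.
- ingot_c_mid (a point): cast metal ingot, a bar 66 mm long (along its x) and 22 mm high with square ends and sloping long sides: one broad face is 38 mm wide (it has a shallow hollow), the opposite one 24 mm; 0.2 to 0.4 kg. Two laid parallel, one each way up, touch when their centres are 31 mm apart. Lies with its wide face DOWN (narrow face up). Point: its centre, 11 mm above its underside; z up as it lies, x along the bar. May be absent.
- ingot_p_mid (a point): cast metal ingot, a bar 66 mm long (along its x) and 22 mm high with square ends and sloping long sides: one broad face is 38 mm wide (it has a shallow hollow), the opposite one 24 mm; 0.2 to 0.4 kg. Two laid parallel, one each way up, touch when their centres are 31 mm apart. Lies with its wide face UP (narrow face down). Point: its centre, 11 mm above its underside; z up as it lies, x along the bar. May be absent.
- ingot_q_mid (a point): cast metal ingot, a bar 66 mm long (along its x) and 22 mm high with square ends and sloping long sides: one broad face is 38 mm wide (it has a shallow hollow), the opposite one 24 mm; 0.2 to 0.4 kg. Two laid parallel, one each way up, touch when their centres are 31 mm apart. Lies with its wide face UP (narrow face down). Point: its centre, 11 mm above its underside; z up as it lies, x along the bar. May be absent.
- ingot_r_mid (a point): cast metal ingot, a bar 66 mm long (along its x) and 22 mm high with square ends and sloping long sides: one broad face is 38 mm wide (it has a shallow hollow), the opposite one 24 mm; 0.2 to 0.4 kg. Two laid parallel, one each way up, touch when their centres are 31 mm apart. Lies with its wide face UP (narrow face down). Point: its centre, 11 mm above its underside; z up as it lies, x along the bar. May be absent.
- plate_top (a point): loose steel transfer plate, 120 x 120 x 12 mm, 0.55 kg, too wide to grip, lying flat on the worktop; an engraved 74 mm square marks its middle, and a 104 mm engraved centre line through it runs along its x. Point: centre of its top face (z 0.012); axes along its edges, x roughly towards the nest. It slides when pushed at its edge
- nest_home (a point): fixed docking nest for the plate: two guides 14 mm high with inner faces at y = +-61.5 mm (flaring outwards from x = -60 to -100 mm, mouth about 150 mm wide), and a back stop whose face is at x = +60 mm. Point: where the centre of the plate's top face is when the plate is home; x points the way the plate slides in, z up
- latch (a joint): swing latch at the mouth of the nest: 0 = wide open, grows as it closes (turning counter-clockwise seen from above) to 2.80 rad = closed, with its dog before the plate's trailing edge (2.5 mm play). Light friction (1 N at the knob); it stays where it is left. The arm lies 17 to 24 mm above the worktop
- latch_knob (a point): upright round black knob on the latch's arm, 14 mm diameter, 29 mm tall, from 24 to 53 mm above the worktop. Point: its axis, at height 41 mm; a 12 mm dog hangs under it to 2 mm above the worktop. It moves on a circle of 60 mm radius round latch_pivot
- latch_pivot (a point): vertical axis of the latch, at x = -68.5, y = +88 mm in the nest's axes; closed, the arm points along the nest's -y
- vial_a: bystander: white capped vial, 13 mm diameter, 41 mm tall, standing; origin under its centre, z up
- vial_b: bystander: the same kind of vial, standing beside it; origin under its centre, z up
- loupe: bystander: folding loupe, 52 x 30 x 16 mm; origin under its centre
- tweezers_a: bystander: fine tweezers, 125 x 18 x 10 mm, lying; origin under the centre
Not all that is in view belongs to the job. What is shaped like the part that bears ingot_p_mid but turquoise is not meant.

How it is judged:
By the outcome, as a careful person would: the job done as asked, in the order asked, and still so for the second after the job is handed in, with the robot touching nothing.
Of ingot_a, ingot_b, ingot_c only 2 to 3 are there at a start; the rules pass over those that are not, and their reading is None.
Of ingot_p, ingot_q, ingot_r only 2 to 3 are there at a start; the rules pass over those that are not, and their reading is None.
At some moment in a run one of ingot_a, ingot_b, ingot_c, ingot_p, ingot_q, ingot_r may be knocked a few centimetres aside while the robot is not near it.
Once in a run the grip may slacken for a moment while it holds something.
It also fails if it takes over 210 s, if anything falls off the work surface, if the arm or the gripper's body presses on something with over 40 N, if the wrist force passes 120 N, or if a joint passes its speed limit or range.

### The arm

A 6-joint arm with a two-finger parallel gripper is mounted at the origin on a cart in front of the work surface, level with it; the furniture and walls round the work are solid. World frame = base frame: x ahead of the robot, y to its left, z up, the work surface at z = 0. Lengths are in m, angles in degrees, forces in N, time in s.
With the tool pointing down it reaches from about 0.4 to 0.825 m from the base axis. Payload 7 kg.
Tool frame: the origin (TCP) lies at the very end of the fingers, on their centre line; the grasp point (between the pads) lies r.grip_point_offset behind it (r.grip_point_offset is the distance from the TCP to the grasp point, in m); z points along the fingers, y is the line along which they close (so a half turn about z gives the same grasp; the last joint's range is limited). The gripper opens to 85 mm and grips with 20 to 120 N. Pads are 22 mm wide; open, the fingers measure 114 mm over their backs; the gripper's body (76 mm by 85 mm) begins 54 mm behind the grasp point. The pads swing forward as they close: fully open they stand 13 mm farther back than shut.
Start: joints at [79.704, 20.546, 0.682, 0, -70.136, -16.507], TCP at [0.304, 0.602, 0.231] pointing down, gripper open.
Joint ranges: [-176.03, 176.03], [-82.01, 121.73], [-58.28, 71.71], [-173.87, 95.51], [-174.79, -0.11], [-173.66, 173.66]. Speed limits (degrees/s): [136.94, 136.94, 172.46, 180, 180, 180].

### API

Orientations are given as a 3x3 rotation matrix whose columns are the frame's x, y, z axes.
In Python, from rig import r gives the robot as it stands.
- The arm moves only by the tool play_rows, never from a script. Its argument "moves" is text: rows parted by semicolons, each of 5 numbers parted by spaces: the shift along the tool's x, y, z in mm, then the turn about the tool's z in rad, then the closure, from 0 (fully open) to 1 (shut). A call has 1 to 12 rows; each row is the pose to reach, as a shift and turn from the pose commanded when the call began, along the tool's axes at that moment; what a row does not reach only later rows make up. A row lasts 1/10 s, in which the tool goes at most 50 mm and 8.59 degrees, less where a joint would pass 70% of its speed; a pose out of reach is approached as far as the arm can. A call with a gripper value outside its range is refused whole. The fingers move at their own pace and stop on an object; "force" is the grip in N (left out, the last holds). Time passes only in rows, so rows that repeat a pose let the fingers close. It gives the time, the measured TCP pose, the force, the opening and the grip force at its end, in the units of the state.
- r.get_obs(): the state, without advancing time (a new reading comes with each control period).
- r.grab_frame(name): name is "side" or "top" or "wrist"; returns the picture (384x512x3 uint8, red, green, blue); there is no depth.
- r.camera_params(name): a dict with "K" (3x3 intrinsics, pixels), "extrinsics" (4x4, takes a point from world to camera coordinates). Camera axes: x right, y up, looking along -z (the intrinsics and any distortion apply to the point x, -y, -z); pixel columns grow to the right and rows downward; lengths in m; the calibration is good to about 2 mm. A picture is of the moment at which its call begins: read the wrist's pose just before it. camera_params takes no time and is no camera call; for the wrist camera it gives the pose at the moment of the call.
- r.hand_in(): hands the job in; it is judged then, once.
The state is a dict: "time_s": time; "joint_positions": joint angles; "dq": joint speeds; "tau": joint torques, N m; "eef_pos": TCP position; "tool_rot": TCP orientation; "contact_force": force on the tool from outside, world axes, zero at the start; "ft_torque": the same for the moment, N m; "width": opening from 0.0 (shut) to 1.0 (fully open); "grip_force": force on a finger pad.
Only numpy, scipy, OpenCV 4.12 (cv2) and the standard library are available. Lean on these libraries where they do the work, as an engineer would, in place of code of your own. Each camera call takes 0.05 s, during which the arm holds its last target. There are 200 camera calls.

## Working session

There is one attempt and no reset: what is moved stays moved. The work goes in short steps, Python scripts to look and compute and a tool call to move; the robot and the scene stay as the last step left them, time stands still between calls to the robot, and variables do not carry over. Pictures are saved under pics/ and viewed, at most 14 in all, crops included, and the job is handed in when it is done.

Besides the shell and the picture viewer there is one more tool, called after "Call:" as name(argument=value, ...) on one line, values as JSON. play_rows: Moves the arm, as the interface text tells. Its arguments: {"type":"object","properties":{"moves":{"type":"string"},"force":{"type":"number"}},"required":["moves"]}

```bash
ls; mkdir -p pics; python3 - <<'E'
from rig import r
import cv2,numpy as np
o=r.get_obs(); print(o['time_s'],o['eef_pos'],o['tool_rot'],o['width'],r.grip_point_offset)
for n in ['top','side']:
    f=r.grab_frame(n); cv2.imwrite(f'pics/{n}0.png',f[:,:,::-1]); p=r.camera_params(n); print(n,p['K'],p['extrinsics'], [k for k in p])
E
```

```text
pics
0.0 [0.3041938  0.60204037 0.23035509] [[ 8.92496227e-01 -4.51054428e-01 -6.23167824e-04]
 [-4.51054838e-01 -8.92494913e-01 -1.53750380e-03]
 [ 1.37323783e-04  1.65329920e-03 -9.99998624e-01]] 1.002731394538437 0.0187
top [[363.99513305   0.         255.36536548]
 [  0.         363.99513305 193.03685236]
 [  0.           0.           1.        ]] [[-0.00764806 -0.99993837 -0.0080475  -0.00953835]
 [ 0.9904957  -0.00868058  0.13726953 -0.50117574]
 [-0.13733093 -0.00692116  0.99050104 -1.24229449]
 [ 0.          0.          0.          1.        ]] ['K', 'extrinsics']
side [[440.61307811   0.         252.67148172]
 [  0.         440.61307811 186.13648941]
 [  0.           0.           1.        ]] [[-0.96897468 -0.24712895  0.00391946  0.46467698]
 [ 0.15435394 -0.59267306  0.79051471 -0.15043819]
 [-0.19303611  0.76659372  0.61243051 -1.75428417]
 [ 0.          0.          0.          1.        ]] ['K', 'extrinsics']
```

```bash
python3 - <<'E'
import cv2
a=cv2.imread('pics/top0.png'); cv2.imwrite('pics/top0b.png',cv2.resize(a,(800,600),interpolation=cv2.INTER_CUBIC))
E
```

```text
(no output)
```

View pics/top0b.png

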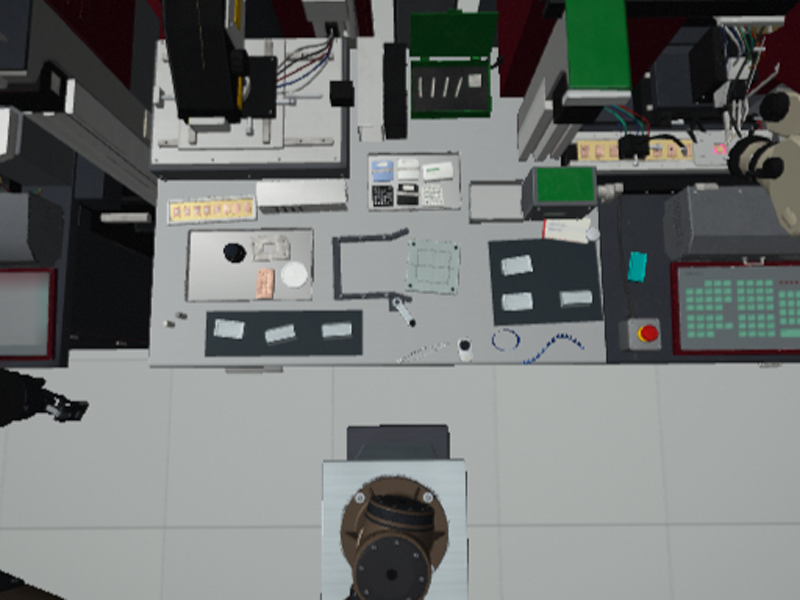

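View pics/side0.png

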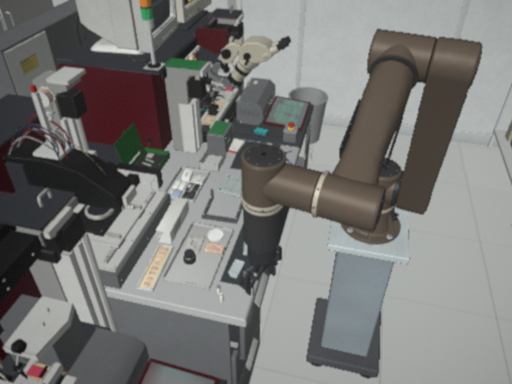

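```bash
cat > h.py <<'E'
from rig import r
import cv2,numpy as np
def cam(n): p=r.camera_params(n); return p['K'],p['extrinsics']
def proj(c,P):
    K,E=c; q=E[:3,:3]@np.asarray(P,float)+E[:3,3]; q=q*[1,-1,-1]; u=K@q; return u[:2]/u[2]
def ray(c,uv,z):
    K,E=c; d=np.linalg.inv(K)@[uv[0],uv[1],1.]; d=E[:3,:3].T@(d*[1,-1,-1]); C=-E[:3,:3].T@E[:3,3]
    return C+d*(z-C[2])/d[2]
def yaw(): 
    R=r.get_obs()['tool_rot']; return np.arctan2(R[1,0],R[0,0])
def rel(dx,dy):
    """world shift -> tool shift"""
    R=r.get_obs()['tool_rot']; return R.T@np.array([dx,dy,0])*1000
E
python3 - <<'E'
from h import *
c=cam('top'); print(proj(c,[0.304,0.602,0.231]),proj(c,[0,0,0]), -c[1][:3,:3].T@c[1][:3,3])
a=cv2.imread('pics/top0.png')
hsv=cv2.cvtColor(a,cv2.COLOR_BGR2HSV)
g=cv2.cvtColor(a,cv2.COLOR_BGR2GRAY)
s=512/800
for nm,(x0,y0,x1,y1) in dict(L=(207,312,360,354),R=(492,245,600,322)).items():
    x0,y0,x1,y1=[int(v*s) for v in (x0,y0,x1,y1)]
    m=(g[y0:y1,x0:x1]>130).astype(np.uint8)
    cs,_=cv2.findContours(m,cv2.RETR_EXTERNAL,cv2.CHAIN_APPROX_NONE,offset=(x0,y0))
    for k in cs:
        if cv2.contourArea(k)<60: continue
        w=np.array([ray(c,p,0.022)[:2] for p in k[:,0]],np.float32)
        b=cv2.minAreaRect(w); print(nm,k[:,0].mean(0),np.round(b[0],4),np.round(b[1],4),b[2],cv2.contourArea(k))
for nm,uv,z in [('plateTL',(410,238),.012),('TR',(460,242),.012),('BL',(407,290),.012),('BR',(457,294),.012),('nestTL',(334,240),.014),('BL',(335,298),.014),('knob',(412,323),.053),('pivot',(396,302),.024),('vial',(167,324),0),('vial',(182,317),0)]:
    print(nm,ray(c,np.array(uv)*s,z))
cv2.imwrite('pics/c1.png',cv2.resize(a[130:240,90:400],None,fx=2.55,fy=2.55,interpolation=cv2.INTER_CUBIC))
E
```

```text
[ 43.82524541 252.67682718] [252.57060719 339.88249355] [ 0.32573401 -0.02248638  1.29921339]
L [178.93478261 213.06521739] [0.4337 0.2568] [0.0261 0.064 ] 12.593057632446289 113.0
L [215.25531915 210.68085106] [0.4413 0.1287] [0.026  0.0642] 3.9314162731170654 111.5
L [146.20754717 210.16981132] [0.4455 0.372 ] [0.0649 0.0377] 83.18563079833984 168.5
R [330.7254902  192.52941176] [ 0.5019 -0.2796] [0.0377 0.0669] 3.9386777877807617 161.5
R [368.30612245 190.20408163] [ 0.5102 -0.4135] [0.0256 0.0691] 3.1077826023101807 117.5
R [330.64705882 169.49019608] [ 0.5857 -0.2812] [0.0375 0.0668] 9.064225196838379 162.5
plateTL [ 0.65302193 -0.04013864  0.012     ]
TR [ 0.64239728 -0.15585103  0.012     ]
BL [ 0.53092055 -0.03200774  0.012     ]
BR [ 0.52063664 -0.14627116  0.012     ]
nestTL [0.64946698 0.13610439 0.014     ]
BL [0.51356089 0.13272206 0.014     ]
knob [ 0.45077762 -0.04200069  0.053     ]
pivot [ 0.50173124 -0.00675954  0.024     ]
vial [0.45855189 0.52091836 0.        ]
vial [0.47446554 0.48701871 0.        ]
```

View pics/c1.png

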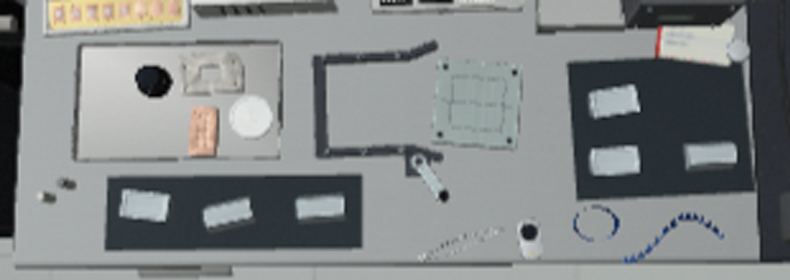

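List of candidates: ingots are wide-up (crop px 145,205; 614,101; 614,161) and narrow-up (228,212; 320,206; 711,154); the turquoise block on the right console is the decoy. All six pale ones count. The plate is at (475,105), the nest opens right at (320–440,45–160), and the latch knob is at (443,195). The vials are at (47,190), the tweezers at (460,245) and the loupe at about (530,238).

Call:
play_rows(moves="472 490 -70 1.08 0.1;472 490 -70 1.08 0.1;472 490 -70 1.08 0.1;472 490 -70 1.08 0.1;472 490 -70 1.08 0.1;472 490 -70 1.08 0.1;472 490 -70 1.08 0.1;472 490 -70 1.08 0.1;472 490 -70 1.08 0.1;472 490 -70 1.08 0.1;472 490 -70 1.08 0.1;472 490 -70 1.08 0.1")

```text
time_s: 1.3
eef_pos: [0.48, 0.03, 0.293]
tool_rot: [[0.023, -1.0, 0.0], [-1.0, -0.023, 0.0], [-0.0, -0.0, -1.0]]
contact_force: [0.6, 0.8, -0.1]
width: 0.898
grip_force: 0.0
```

```bash
python3 - <<'E'
from h import *
c=cam('wrist'); f=r.grab_frame('wrist'); cv2.imwrite('pics/w1.png',f[:,:,::-1])
np.savez('pics/w1.npz',K=c[0],E=c[1]); print(r.get_obs()['eef_pos'],-c[1][:3,:3].T@c[1][:3,3],c[1][:3,:3])
E
```

```text
[0.48140798 0.02457733 0.29367575] [ 0.48153545 -0.05335613  0.43497962] [[-9.99718485e-01 -2.37233722e-02  3.89884093e-04]
 [ 2.23125648e-02 -9.45600229e-01 -3.24564872e-01]
 [ 8.06844775e-03 -3.24464803e-01  9.45863358e-01]]
```

View pics/w1.png

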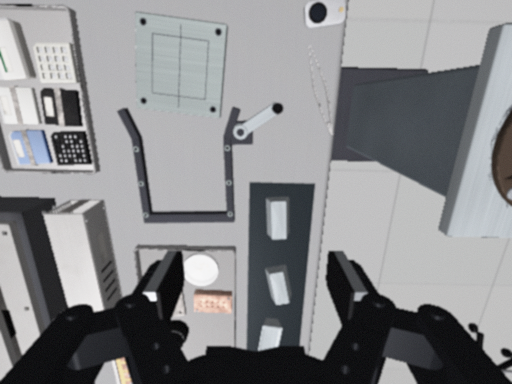

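```bash
cat > nest.py <<'E'
from h import *
d=np.load('pics/w1.npz'); c=(d['K'],d['E']); a=cv2.imread('pics/w1.png'); g=cv2.cvtColor(a,cv2.COLOR_BGR2GRAY).astype(int)
hsv=cv2.cvtColor(a,cv2.COLOR_BGR2HSV)
print('floor',a[160,185],'plate',a[60,150],'guide',a[190,230])
L,R,B=[],[],[]
for v in range(160,205,2):
    row=g[v]; 
    x=180
    while row[x]>110: x-=1
    L.append(ray(c,(x+.5,v),.014)); x=190
    while row[x]>110: x+=1
    R.append(ray(c,(x-.5,v),.014))
for u in range(160,218,3):
    y=180
    while g[y,u]>110: y+=1
    B.append(ray(c,(u,y-.5),.014))
for n,P in (('L',L),('R',R),('B',B)):
    P=np.array(P)[:,:2].astype(np.float32); vx,vy,x0,y0=cv2.fitLine(P,cv2.DIST_HUBER,0,.01,.01).ravel()
    print(n,x0,y0,np.degrees(np.arctan2(vy,vx)))
m=((a[:,:,1].astype(int)-a[:,:,2])>8).astype(np.uint8); m[:, :110]=0; m[:,240:]=0; m[130:]=0
m=cv2.morphologyEx(m,cv2.MORPH_CLOSE,np.ones((5,5)))
k=max(cv2.findContours(m,cv2.RETR_EXTERNAL,cv2.CHAIN_APPROX_NONE)[0],key=cv2.contourArea)
w=np.array([ray(c,p,.012)[:2] for p in k[:,0]],np.float32); print('plate',cv2.minAreaRect(w))
for n,uv,z in (('knob',(278,108),.053),('pivot',(240,132),.024)): print(n,ray(c,uv,z))
E
python3 nest.py
```

```text
floor [185 182 183] plate [175 175 166] guide [79 71 72]
L 0.6429073 0.07054361 -87.89111
R 0.52404195 0.064895295 -87.625916
B 0.57441795 0.11574867 1.3504816
plate ((0.584897518157959, -0.09263919293880463), (0.11682235449552536, 0.11647474020719528), 84.69686126708984)
knob [ 0.45136276 -0.04409419  0.053     ]
pivot [ 0.50133961 -0.00964606  0.024     ]
```

Wrist image: plate corners at about (136,13),(226,24),(220,117),(134,107), nest guides at columns ~140 and ~230 with the back bar at row 214, latch pivot (240,132), knob (278,108), loupe (318,12), and tweezers (320,90).

Call:
play_rows(moves="214 -109 90 -0.012 0.1;214 -109 90 -0.012 0.1;214 -109 90 -0.012 0.1;214 -109 90 -0.012 0.1;214 -109 90 -0.012 0.1;214 -109 90 -0.012 0.1;214 -109 180 -0.012 0.1;214 -109 180 -0.012 0.1;214 -109 180 -0.012 0.1;214 -109 180 -0.012 0.1")

```text
time_s: 2.35
eef_pos: [0.5941, -0.1793, 0.1132]
tool_rot: [[0.036, -0.999, -0.001], [-0.999, -0.036, -0.001], [0.001, 0.001, -1.0]]
contact_force: [-0.4, -0.7, 0.9]
width: 0.901
grip_force: 0.0
```

Call:
play_rows(moves="0 0 0 0 0.1;0 0 0 0 0.1")

```text
time_s: 2.55
eef_pos: [0.5955, -0.1792, 0.1153]
tool_rot: [[0.036, -0.999, 0.004], [-0.999, -0.036, -0.0], [0.0, -0.004, -1.0]]
contact_force: [-0.4, 0.5, 0.7]
width: 0.9
grip_force: 0.0
```

Call:
play_rows(moves="8 0 40 0 0.1;8 0 80 0 0.1;8 0 105 0 0.1;8 0 112 0 0.1;8 0 115 0 0.1;8 0 115 0 0.1;8 0 115 0 0.1")

```text
time_s: 3.25
eef_pos: [0.5957, -0.1874, -0.0004]
tool_rot: [[0.035, -0.999, 0.003], [-0.999, -0.035, -0.0], [0.0, -0.003, -1.0]]
contact_force: [-0.4, -0.0, 0.3]
width: 0.895
grip_force: 0.0
```

Call:
play_rows(moves="0 0 2 0 0.1;0 0 4 0 0.1;0 0 5 0 0.1;0 0 5 0 0.1;0 0 5 0 0.1")

```text
time_s: 3.75
eef_pos: [0.5943, -0.1874, -0.0073]
tool_rot: [[0.035, -0.999, -0.0], [-0.999, -0.035, -0.0], [0.0, 0.0, -1.0]]
contact_force: [0.6, 0.4, -0.2]
width: 0.897
grip_force: 0.0
```

Call:
play_rows(moves="-12 0 0 0 0.1;-24 0 0 0 0.1;-36 0 0 0 0.1;-48 0 0 0 0.1;-60 0 0 0 0.1;-72 0 0 0 0.1;-84 0 0 0 0.1;-96 0 0 0 0.1;-106 0 0 0 0.1;-116 0 0 0 0.1;-126 0 0 0 0.1;-126 0 0 0 0.1")

```text
time_s: 4.95
eef_pos: [0.5899, -0.0598, -0.007]
tool_rot: [[0.037, -0.999, 0.0], [-0.999, -0.037, 0.0], [-0.0, -0.0, -1.0]]
contact_force: [0.1, 0.2, 0.1]
width: 0.899
grip_force: 0.0
```

```bash
python3 - <<'E'
from h import *
f=r.grab_frame('top'); cv2.imwrite('pics/t2.png',cv2.resize(f[130:240,150:400,::-1],None,fx=3,fy=3)); print(r.get_obs()['eef_pos'])
c=cam('wrist');f=r.grab_frame('wrist'); cv2.imwrite('pics/w2.png',f[:,:,::-1])
E
```

```text
[ 0.58945263 -0.06031738 -0.00730841]
```

View pics/w2.png

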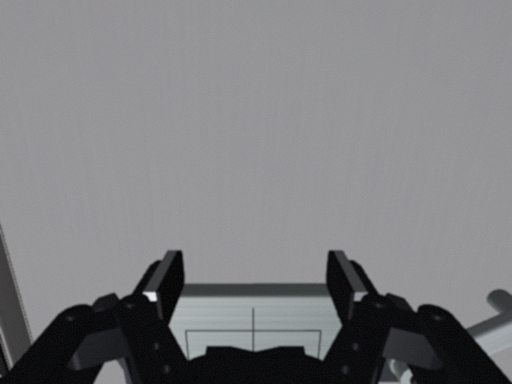

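The fingers push the plate squarely; its trailing edge is at row ~290. I'll go on.

Call:
play_rows(moves="-8 0 0 0 0.1;-16 0 0 0 0.1;-24 0 0 0 0.1;-32 0 0 0 0.1;-38 0 0 0 0.1;-41 0 0 0 0.1;-43 0 0 0 0.1;-43 0 0 0 0.1")

```text
time_s: 5.85
eef_pos: [0.5886, -0.0181, -0.0072]
tool_rot: [[0.035, -0.999, 0.0], [-0.999, -0.035, 0.0], [-0.0, -0.0, -1.0]]
contact_force: [1.1, 1.0, 0.2]
width: 0.9
grip_force: 0.0
```

Call:
play_rows(moves="-2 0 0 0 0.1;-4 0 0 0 0.1;-4 0 0 0 0.1")

```text
time_s: 6.15
eef_pos: [0.5883, -0.0144, -0.0072]
tool_rot: [[0.035, -0.999, 0.0], [-0.999, -0.035, 0.0], [-0.0, -0.0, -1.0]]
contact_force: [-0.4, -0.2, 1.4]
width: 0.897
grip_force: 0.5
```

Call:
play_rows(moves="-2 0 0 0 0.1;-3 0 0 0 0.1;-4 0 0 0 0.1;-4 0 0 0 0.1")

```text
time_s: 6.55
eef_pos: [0.5882, -0.0104, -0.0072]
tool_rot: [[0.035, -0.999, 0.0], [-0.999, -0.035, 0.0], [-0.0, -0.0, -1.0]]
contact_force: [0.3, -2.5, 2.3]
width: 0.902
grip_force: 1.1
```

Call:
play_rows(moves="-1 0 0 0 0.1;-2 0 0 0 0.1;-2 0 0 0 0.1")

```text
time_s: 6.85
eef_pos: [0.5881, -0.0094, -0.0072]
tool_rot: [[0.035, -0.999, -0.0], [-0.999, -0.035, -0.001], [0.001, 0.0, -1.0]]
contact_force: [0.8, -8.6, 0.8]
width: 0.899
grip_force: 4.6
```

Call:
play_rows(moves="-1 0 0 0 0.1;-1 0 0 0 0.1;10 0 0 0 0.1;25 0 -10 0 0.1;30 0 -60 0 0.3;30 0 -100 0 0.5;30 50 -100 0 0.5;30 100 -100 0 0.5;30 138 -100 0 0.5;30 138 -90 0 0.5;30 138 -90 0 0.5")

```text
time_s: 7.95
eef_pos: [0.4506, -0.0435, 0.0832]
tool_rot: [[0.035, -0.999, 0.001], [-0.999, -0.035, 0.001], [-0.001, -0.001, -1.0]]
contact_force: [-0.1, 0.4, 1.5]
width: 0.501
grip_force: 0.0
```

```bash
python3 - <<'E'
from h import *
c=cam('wrist'); f=r.grab_frame('wrist'); cv2.imwrite('pics/w3.png',f[:,:,::-1]); o=r.get_obs()
np.savez('pics/w3.npz',K=c[0],E=c[1]); print(o['eef_pos'],o['width'])
for n,P in (('knob',(.4514,-.0441,.053)),('tcp',o['eef_pos']),('piv',(.5013,-.0096,.024))): print(n,proj(c,P))
E
```

```text
[ 0.45174912 -0.04332752  0.08337764] 0.5021952272795106
knob [252.90420385 230.81509963]
tcp [251.89532375 255.4027716 ]
piv [189.53353179 252.00283825]
```

View pics/w3.png

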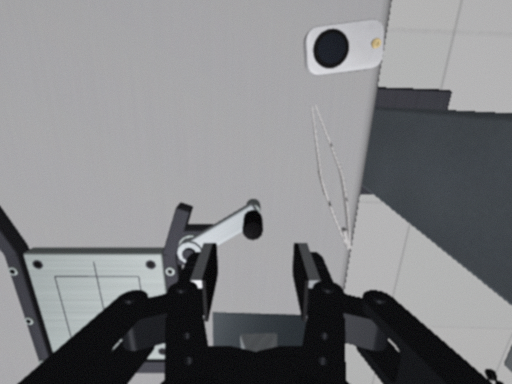

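The knob top is at (253,230), exactly as predicted; the tweezers at (330,180) and loupe at (343,47) are clear. Descending and gripping.

Call:
play_rows(moves="0 0 25 0 0.5;0 0 45 0 0.5;0 0 53 0 0.5;0 0 53 0 0.5;0 0 53 0 0.9;0 0 53 0 0.9;0 0 53 0 0.9;0 0 53 0 0.9", force=20)

```text
time_s: 8.8
eef_pos: [0.4523, -0.0429, 0.0305]
tool_rot: [[0.035, -0.999, 0.002], [-0.999, -0.035, 0.001], [-0.001, -0.002, -1.0]]
contact_force: [0.7, 0.9, 1.5]
width: 0.154
grip_force: 20.6
```

```bash
python3 - <<'E'
from h import *
R=r.get_obs()['tool_rot']
for a in list(range(-140,0,12))+[-8,-3,0,2,4]:
    t=np.radians(a); d=np.array([.0498+.0602*np.cos(t),.0339+.0602*np.sin(t),0]); print(a,np.round(R.T@d*1000,0)[:2])
E
```

```text
-140 [ 5. -4.]
-128 [ 14. -12.]
-116 [ 21. -23.]
-104 [ 26. -34.]
-92 [ 28. -47.]
-80 [ 28. -59.]
-68 [ 24. -72.]
-56 [ 19. -83.]
-44 [ 11. -93.]
-32 [   2. -101.]
-20 [ -10. -107.]
-8 [ -22. -110.]
-8 [ -22. -110.]
-3 [ -27. -111.]
0 [ -30. -111.]
2 [ -32. -111.]
4 [ -34. -111.]
```

Call:
play_rows(moves="5 -4 0 0 0.9;10 -8 0 0 0.9;14 -12 0 0 0.9;21 -23 0 0 0.9;26 -34 0 0 0.9;28 -47 0 0 0.9;28 -59 0 0 0.9;24 -72 0 0 0.9;19 -83 0 0 0.9;11 -93 0 0 0.9;2 -101 0 0 0.9;2 -101 0 0 0.9")

```text
time_s: 10.0
eef_pos: [0.5528, -0.0403, 0.0295]
tool_rot: [[0.036, -0.999, -0.0], [-0.999, -0.036, 0.0], [-0.0, 0.0, -1.0]]
contact_force: [-2.1, 0.9, 1.7]
width: 0.155
grip_force: 21.3
```

Call:
play_rows(moves="-6 -3 0 0 0.9;-12 -6 0 0 0.9;-18 -8 0 0 0.9;-24 -9 0 0 0.9;-29 -10 0 0 0.9;-32 -10 0 0 0.9;-34 -10 0 0 0.9;-34 -10 0 0 0.9")

```text
time_s: 10.8
eef_pos: [0.5617, -0.0068, 0.0298]
tool_rot: [[0.035, -0.999, 0.001], [-0.999, -0.035, 0.001], [-0.001, -0.001, -1.0]]
contact_force: [3.9, -1.3, -6.5]
width: 0.157
grip_force: 20.1
```

Call:
play_rows(moves="-2 0 0 0 0.9;-3 0 0 0 0.9;-3 0 0 0 0.9")

```text
time_s: 11.1
eef_pos: [0.5618, -0.0041, 0.0298]
tool_rot: [[0.035, -0.999, 0.002], [-0.999, -0.035, 0.0], [-0.0, -0.002, -1.0]]
contact_force: [5.8, -1.9, -7.7]
width: 0.154
grip_force: 20.0
```

Call:
play_rows(moves="-2 0 0 0 0.9;-3 0 0 0 0.9;-3 0 0 0 0.9")

```text
time_s: 11.4
eef_pos: [0.5617, -0.0018, 0.0298]
tool_rot: [[0.035, -0.999, 0.001], [-0.999, -0.035, -0.0], [0.0, -0.001, -1.0]]
contact_force: [6.4, -4.8, -7.9]
width: 0.153
grip_force: 20.1
```

Call:
play_rows(moves="0 0 0 0 0.5;0 0 0 0 0.5;0 0 0 0 0.5;0 0 -40 0 0.5;0 0 -90 0 0.3;30 -20 -140 0 0.1;50 -20 -170 0 0.1;50 -20 -170 0 0.1")

```text
time_s: 12.2
eef_pos: [0.5858, -0.0524, 0.2062]
tool_rot: [[0.034, -0.999, 0.01], [-0.999, -0.034, 0.0], [-0.0, -0.01, -1.0]]
contact_force: [-0.9, 0.7, 0.0]
width: 0.902
grip_force: 0.0
```

```bash
python3 - <<'E'
from h import *
c=cam('wrist'); f=r.grab_frame('wrist'); cv2.imwrite('pics/w4.png',f[:,:,::-1]); o=r.get_obs()
np.savez('pics/w4.npz',K=c[0],E=c[1]); print(o['eef_pos'],o['contact_force'])
E
```

```text
[ 0.58406126 -0.05145963  0.20291918] [ 0.35462457  0.16845743 -1.40382483]
```

View pics/w4.png

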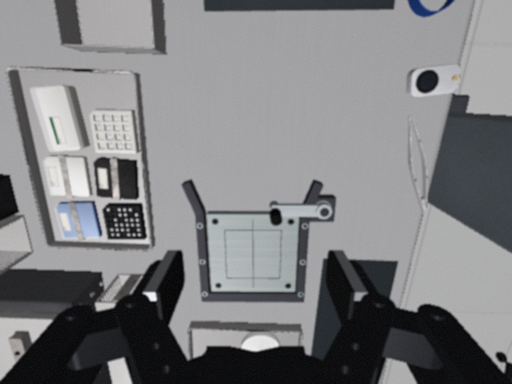

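```bash
python3 - <<'E'
from h import *
d=np.load('pics/w4.npz'); c=(d['K'],d['E']); a=cv2.imread('pics/w4.png'); g=cv2.cvtColor(a,cv2.COLOR_BGR2GRAY)
bh=cv2.morphologyEx(g,cv2.MORPH_BLACKHAT,np.ones((7,7)))
# square sides: per-scan subpixel centroid of blackhat in windows
def cen(arr,o): arr=arr.astype(float); arr[arr<6]=0; return o+(arr*np.arange(len(arr))).sum()/arr.sum() if arr.sum()>0 else None
S={}
S['left']=[(cen(bh[v,218:233],218),v) for v in range(238,272,3)]
S['right']=[(cen(bh[v,273:289],273),v) for v in range(238,272,3)]
S['mid']=[(cen(bh[v,246:260],246),v) for v in range(233,274,3)]
S['top']=[(u,cen(bh[223:237,u],223)) for u in list(range(230,248,3))+list(range(258,270,3))]
S['bot']=[(u,cen(bh[271:285,u],271)) for u in list(range(230,248,3))+list(range(258,277,3))]
for n,p in S.items():
    P=np.array([ray(c,q,.012)[:2] for q in p if None not in q],np.float32)
    if len(P)<3: print(n,'none');continue
    vx,vy,x0,y0=cv2.fitLine(P,cv2.DIST_HUBER,0,.01,.01).ravel(); print(n,len(P),x0,y0,np.degrees(np.arctan2(vy,vx)))
for n,uv,z in (('knob',(275,217),.053),('pivot',(325,211),.024),('bolt',(213,219),.012),('bolt',(216,286),.012),('bolt',(291,286),.012)): print(n,ray(c,uv,z))
cv2.imwrite('pics/w4c.png',cv2.resize(a[180:310,180:340],None,fx=4,fy=4,interpolation=cv2.INTER_CUBIC))
E
```

```text
left 12 0.6229116 0.06324589 -87.80825
right 12 0.5491813 0.058925282 -87.68045
mid 14 0.5862342 0.06017237 -87.83477
top 10 0.5939814 0.024643311 2.3217592
bot 13 0.5835994 0.09774513 1.6551607
knob [ 0.56258949 -0.0118533   0.053     ]
pivot [ 0.49951537 -0.00997191  0.024     ]
bolt [0.63877306 0.01121994 0.012     ]
bolt [0.63591244 0.11335371 0.012     ]
bolt [0.53081141 0.1090063  0.012     ]
```

View pics/w4c.png

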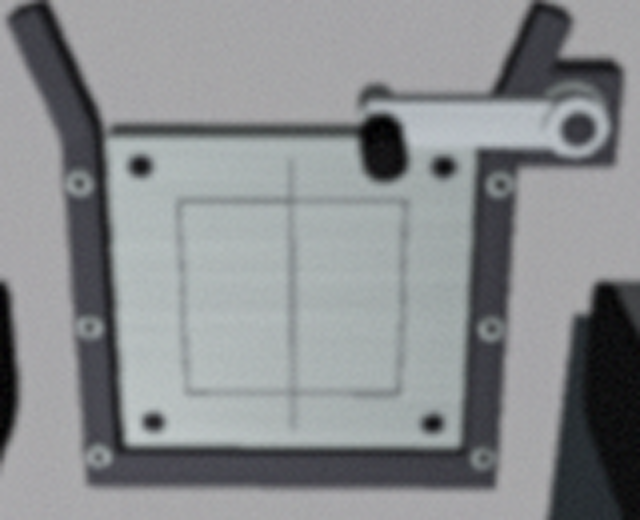

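Plate is home (all edges against the guides and stop) and the latch arm is square across its trailing edge, knob at (275,213). Plate centre (0.586,0.061), line at 92.1°. Now the first ingot (narrow-up, crop px 320,206).

Call:
play_rows(moves="-185 137 0 1.571 0.05;-185 137 0 1.571 0.05;-185 137 0 1.571 0.05;-185 137 70 1.571 0.05;-185 137 70 1.571 0.05;-185 137 70 1.571 0.05;-185 137 70 1.571 0.05;-185 137 70 1.571 0.05;-185 137 70 1.571 0.05;-185 137 70 1.571 0.05;-185 137 70 1.571 0.05;-185 137 70 1.571 0.05")

```text
time_s: 13.45
eef_pos: [0.4381, 0.1292, 0.1288]
tool_rot: [[-0.999, -0.033, -0.002], [-0.033, 0.999, -0.001], [0.002, -0.001, -1.0]]
contact_force: [-0.1, 0.9, 0.4]
width: 0.951
grip_force: 0.0
```

```bash
cat > ing.py <<'E'
from h import *
import sys
def look(name,top=.022,win=(110,40,400,345),thr=None):
    """ingot nearest the image point under the tool: top-face rectangle -> world, and the move to centre on it"""
    o=r.get_obs(); c=cam('wrist'); f=r.grab_frame('wrist'); a=f[:,:,::-1].copy(); cv2.imwrite(f'pics/{name}.png',a); np.savez(f'pics/{name}.npz',K=c[0],E=c[1])
    g=cv2.cvtColor(a,cv2.COLOR_BGR2GRAY); x0,y0,x1,y1=win; s=g[y0:y1,x0:x1]
    t=thr or cv2.threshold(s,0,255,cv2.THRESH_OTSU)[0]
    m=cv2.morphologyEx((s>t).astype(np.uint8),cv2.MORPH_OPEN,np.ones((3,3)))
    p0=proj(c,[*o['eef_pos'][:2],top]); 
    print('t',o['time_s'],'eef',np.round(o['eef_pos'],4),'thr',t,'p0',p0)
    R=o['tool_rot']
    for k in cv2.findContours(m,cv2.RETR_EXTERNAL,cv2.CHAIN_APPROX_NONE,offset=(x0,y0))[0]:
        if cv2.contourArea(k)<800: continue
        w=np.array([ray(c,p,top)[:2] for p in k[:,0]],np.float32); b=cv2.minAreaRect(w)
        bp=cv2.boxPoints(b); e=bp[1]-bp[0]; e2=bp[2]-bp[1]; L=e if np.hypot(*e)>np.hypot(*e2) else e2
        ty=R[:2,1]; L=L*np.sign(L@ty); ang=np.arctan2(R[0,1]*L[1]-R[1,1]*L[0],L@ty)
        d=R.T@np.array([*(np.array(b[0])-o['eef_pos'][:2]),0])*1000
        print('ingot px',k[:,0].mean(0).round(),'c',np.round(b[0],4),'size',np.round(sorted(b[1]),4),'long',np.round(np.degrees(np.arctan2(L[1],L[0])),1),'tool shift mm',d.round(1)[:2],'turn rad',round(-ang,3))
if __name__=='__main__': look(sys.argv[1],float(sys.argv[2]) if len(sys.argv)>2 else .022)
E
python3 ing.py i1
```

```text
t 13.45 eef [0.4381 0.1292 0.1288] thr 122.0 p0 [254.57812856 196.29606718]
ingot px [208. 306.] c [0.5631 0.0777] size [0.0883 0.1046] long 2.0 tool shift mm [-123.2  -55.6] turn rad 1.569
ingot px [319. 306.] c [0.5576 0.2085] size [0.0507 0.107 ] long -178.5 tool shift mm [-122.    75.3] turn rad -1.564
ingot px [120. 270.] c [ 0.5269 -0.001 ] size [0.0292 0.074 ] long 172.5 tool shift mm [ -84.4 -133. ] turn rad -1.408
ingot px [252. 197.] c [0.4391 0.1267] size [0.0246 0.065 ] long 94.0 tool shift mm [-1.  -2.5] turn rad -0.037
ingot px [378. 196.] c [0.4344 0.2423] size [0.0252 0.0408] long 102.3 tool shift mm [ -0.  113.2] turn rad -0.182
ingot px [256. 198.] c [0.487  0.1333] size [0.2527 0.284 ] long 90.1 tool shift mm [-49.    2.4] turn rad 0.032
ingot px [261.  74.] c [0.3361 0.1263] size [0.0529 0.2414] long 91.9 tool shift mm [102.1   0.4] turn rad 0.0
```

View pics/i1.png

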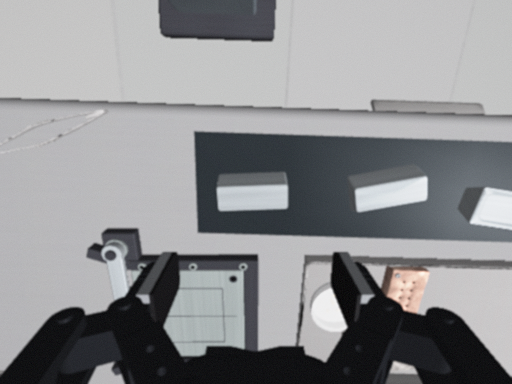

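Ingot 1 (narrow-up) is at (252,197), with the next narrow-up one at (388,190), and the wide-up one at (497,207). The size matches 24 x 66.

Call:
play_rows(moves="-1 -2.5 45 -0.037 0.05;-1 -2.5 90 -0.037 0.05;-1 -2.5 120 -0.037 0.05;-1 -2.5 131 -0.037 0.05;-1 -2.5 131 -0.037 0.05;-1 -2.5 131 -0.037 0.5;-1 -2.5 131 -0.037 0.5;-1 -2.5 131 -0.037 0.5;-1 -2.5 131 -0.037 0.5;-1 -2.5 131 -0.037 0.5", force=60)

```text
time_s: 14.5
eef_pos: [0.4405, 0.1273, -0.0006]
tool_rot: [[-0.997, -0.072, 0.001], [-0.072, 0.997, 0.001], [-0.001, 0.001, -1.0]]
contact_force: [-3.9, 1.1, 6.0]
width: 0.757
grip_force: 68.2
```

Call:
play_rows(moves="0 0 -20 0 0.5;0 0 -60 0 0.5;0 0 -100 0 0.5;-50 -25 -110 0.02 0.5;-100 -50 -110 0.035 0.5;-140 -70 -110 0.035 0.5;-156 -77 -110 0.035 0.5;-156 -77 -110 0.035 0.5;-156 -77 -110 0.035 0.5")

```text
time_s: 15.4
eef_pos: [0.6007, 0.0606, 0.1076]
tool_rot: [[-0.999, -0.035, -0.002], [-0.035, 0.999, -0.0], [0.002, -0.0, -1.0]]
contact_force: [-0.0, -1.4, -3.3]
width: 0.757
grip_force: 68.9
```

```bash
cat > held.py <<'E'
from h import *
import sys
n=sys.argv[1]; wide=float(sys.argv[2])/2
o=r.get_obs(); c=cam('wrist'); f=r.grab_frame('wrist'); cv2.imwrite(f'pics/{n}.png',f[:,:,::-1])
z=o['eef_pos'][2]+.0226; R=o['tool_rot']; g=cv2.GaussianBlur(cv2.cvtColor(f,cv2.COLOR_RGB2GRAY),(3,3),0).astype(float)
print('t',o['time_s'],'eef',np.round(o['eef_pos'],4),'w',round(o['width'],3),'yangle',round(np.degrees(np.arctan2(R[1,1],R[0,1])),2),'grip',o['grip_force'])
# grey profile along tool x across the held top plane, averaged over the middle 24 mm of the bar
xs=np.arange(-36,36.1,1.); P=[]
for x in xs:
    P.append(np.mean([cv2.getRectSubPix(g.astype(np.float32),(1,1),tuple(map(float,proj(c,[*o['eef_pos'][:2],z]+R@np.array([x/1000,y/1000,0]))))) [0,0] for y in range(-12,13,3)]))
print('profile',dict(zip(xs.astype(int),np.round(P).astype(int))))
E
python3 held.py h1 24
```

```text
t 15.4 eef [0.6007 0.0606 0.1076] w 0.757 yangle 92.02 grip 68.9227044582367
profile {np.int64(-36): np.int64(149), np.int64(-35): np.int64(148), np.int64(-34): np.int64(151), np.int64(-33): np.int64(157), np.int64(-32): np.int64(156), np.int64(-31): np.int64(151), np.int64(-30): np.int64(153), np.int64(-29): np.int64(158), np.int64(-28): np.int64(154), np.int64(-27): np.int64(151), np.int64(-26): np.int64(157), np.int64(-25): np.int64(158), np.int64(-24): np.int64(152), np.int64(-23): np.int64(149), np.int64(-22): np.int64(155), np.int64(-21): np.int64(163), np.int64(-20): np.int64(157), np.int64(-19): np.int64(145), np.int64(-18): np.int64(142), np.int64(-17): np.int64(142), np.int64(-16): np.int64(141), np.int64(-15): np.int64(145), np.int64(-14): np.int64(160), np.int64(-13): np.int64(170), np.int64(-12): np.int64(171), np.int64(-11): np.int64(168), np.int64(-10): np.int64(171), np.int64(-9): np.int64(179), np.int64(-8): np.int64(180), np.int64(-7): np.int64(181), np.int64(-6): np.int64(184), np.int64(-5): np.int64(186), np.int64(-4): np.int64(186), np.int64(-3): np.int64(186), n
[... 405 characters left out ...]
2): np.int64(175), np.int64(13): np.int64(139), np.int64(14): np.int64(101), np.int64(15): np.int64(89), np.int64(16): np.int64(89), np.int64(17): np.int64(90), np.int64(18): np.int64(92), np.int64(19): np.int64(93), np.int64(20): np.int64(93), np.int64(21): np.int64(93), np.int64(22): np.int64(92), np.int64(23): np.int64(91), np.int64(24): np.int64(90), np.int64(25): np.int64(89), np.int64(26): np.int64(89), np.int64(27): np.int64(88), np.int64(28): np.int64(88), np.int64(29): np.int64(115), np.int64(30): np.int64(142), np.int64(31): np.int64(148), np.int64(32): np.int64(165), np.int64(33): np.int64(166), np.int64(34): np.int64(166), np.int64(35): np.int64(167), np.int64(36): np.int64(166)}
```

View pics/h1.png

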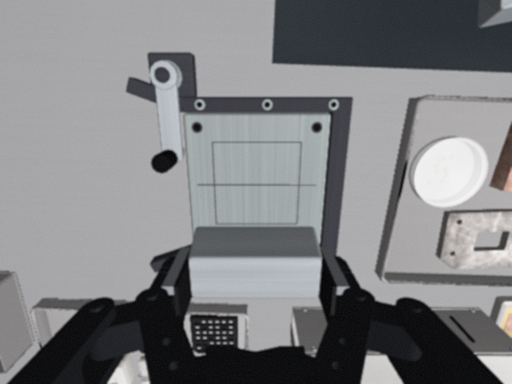

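Held ingot's top spans rows ~255–297 between the fingers, level and square; near-edge offset is about +1 mm. Placing it on the far side of the centre line.

Call:
play_rows(moves="-2.3 1.1 30 0 0.5;-2.3 1.1 60 0 0.5;-2.3 1.1 80 0 0.5;-2.3 1.1 90 0 0.5;-2.3 1.1 94 0 0.5;-2.3 1.1 94 0 0.5;-2.3 1.1 94 0 0.5")

```text
time_s: 16.15
eef_pos: [0.6042, 0.0629, 0.0159]
tool_rot: [[-0.999, -0.037, 0.002], [-0.037, 0.999, 0.001], [-0.002, 0.0, -1.0]]
contact_force: [0.9, 0.6, -3.3]
width: 0.756
grip_force: 68.8
```

Call:
play_rows(moves="0 0 1 0 0.5;0 0 1 0 0.5")

```text
time_s: 16.35
eef_pos: [0.604, 0.0626, 0.0145]
tool_rot: [[-0.999, -0.037, 0.001], [-0.037, 0.999, 0.001], [-0.001, 0.0, -1.0]]
contact_force: [-0.0, 0.1, -3.6]
width: 0.759
grip_force: 68.8
```

Call:
play_rows(moves="1 -0.7 1 0 0.5;1 -0.7 2 0 0.5;1 -0.7 2 0 0.5")

```text
time_s: 16.65
eef_pos: [0.6025, 0.0617, 0.0116]
tool_rot: [[-0.999, -0.037, -0.0], [-0.037, 0.999, -0.0], [0.0, -0.0, -1.0]]
contact_force: [-0.4, 0.0, -4.0]
width: 0.759
grip_force: 68.8
```

Call:
play_rows(moves="0 0 1 0 0.5;0 0 1 0 0.5")

```text
time_s: 16.85
eef_pos: [0.6026, 0.0617, 0.0115]
tool_rot: [[-0.999, -0.037, 0.0], [-0.037, 0.999, -0.0], [-0.0, -0.0, -1.0]]
contact_force: [-3.1, -0.0, 4.9]
width: 0.752
grip_force: 69.9
```

Call:
play_rows(moves="0 0 0 0 0.05;0 0 0 0 0.05;0 0 0 0 0.05;0 0 -30 0 0.05;0 0 -70 0 0.05;0 0 -110 0 0.05;50 50 -118 0 0.05;80 90 -118 0.05 0.05;110 130 -118 0.1 0.05;130 170 -118 0.157 0.05;145 210 -118 0.157 0.05;145 250 -118 0.157 0.05")

```text
time_s: 18.05
eef_pos: [0.4464, 0.3076, 0.1295]
tool_rot: [[-0.993, 0.119, 0.0], [0.119, 0.993, 0.001], [-0.0, 0.001, -1.0]]
contact_force: [1.5, 0.8, 0.6]
width: 0.948
grip_force: 0.0
```

Call:
play_rows(moves="0 35 0 0 0.05;0 65 0 0 0.05;0 65 0 0 0.05;0 65 0 0 0.05")

```text
time_s: 18.45
eef_pos: [0.456, 0.3711, 0.1282]
tool_rot: [[-0.993, 0.119, -0.001], [0.119, 0.993, -0.001], [0.0, -0.001, -1.0]]
contact_force: [0.1, -0.3, -0.9]
width: 0.949
grip_force: 0.0
```

```bash
python3 ing.py i2 | grep -v 'size \[0.\(0[5-9]\|[1-9]\)'
```

```text
t 18.45 eef [0.456  0.3711 0.1282] thr 119.0 p0 [254.64709573 196.39792321]
ingot px [128. 273.] c [0.5212 0.2279] size [0.0349 0.0795] long 130.9 tool shift mm [ -81.8 -134.4] turn rad -0.833
ingot px [252. 184.] c [0.4439 0.3704] size [0.0369 0.0658] long 83.2 tool shift mm [12.  -2.1] turn rad -0.001
ingot px [139. 182.] c [0.4288 0.2637] size [0.032  0.0641] long 103.0 tool shift mm [  14.3 -109.8] turn rad -0.346
```

Call:
play_rows(moves="12.5 -2 45 0 0.05;12.5 -2 90 0 0.05;12.5 -2 120 0 0.05;12.5 -2 130 0 0.05;12.5 -2 130 0 0.05;12.5 -2 130 0 0.5;12.5 -2 130 0 0.5;12.5 -2 130 0 0.5;12.5 -2 130 0 0.5;12.5 -2 130 0 0.5")

```text
time_s: 19.5
eef_pos: [0.4446, 0.3713, 0.0008]
tool_rot: [[-0.993, 0.119, 0.002], [0.119, 0.993, 0.003], [-0.002, 0.003, -1.0]]
contact_force: [-0.6, -0.8, 8.3]
width: 0.754
grip_force: 68.0
```

Call:
play_rows(moves="0 0 -20 0 0.5;0 0 -60 0 0.5;0 0 -100 0 0.5;0 -40 -110 0 0.5;-20 -85 -110 0 0.5;-40 -130 -110 -0.05 0.5;-70 -170 -110 -0.1 0.5;-90 -210 -110 -0.157 0.5;-90 -250 -110 -0.157 0.5;-90 -285 -110 -0.157 0.5;-90 -285 -110 -0.157 0.5;-90 -285 -110 -0.157 0.5")

```text
time_s: 20.7
eef_pos: [0.4989, 0.0758, 0.1094]
tool_rot: [[-0.999, -0.035, 0.001], [-0.035, 0.999, 0.001], [-0.001, 0.001, -1.0]]
contact_force: [0.2, 1.4, -2.5]
width: 0.752
grip_force: 67.8
```

```bash
python3 - <<'E'
s=open('held.py').read()
i=s.index("print('profile'")
s=s[:i]+"""P=np.array(P); d=np.diff(P); print('near edge (steepest fall 8..30):',[ (float(xs[k]+.5),round(float(d[k]))) for k in np.argsort(d) if xs[k]>8][:5]); print('far:',[(float(xs[k]+.5),round(float(d[k]))) for k in np.argsort(-abs(d)) if xs[k]<-8][:5])
"""
open('held.py','w').write(s)
E
python3 held.py h2 38
```

```text
t 20.7 eef [0.4989 0.0758 0.1094] w 0.752 yangle 92.0 grip 67.83458951758803
near edge (steepest fall 8..30): [(19.5, -66), (28.5, -44), (29.5, -44), (20.5, -39), (34.5, -23)]
far: [(-30.5, 68), (-29.5, 62), (-32.5, -19), (-33.5, -12), (-28.5, 12)]
```

View pics/h2.png

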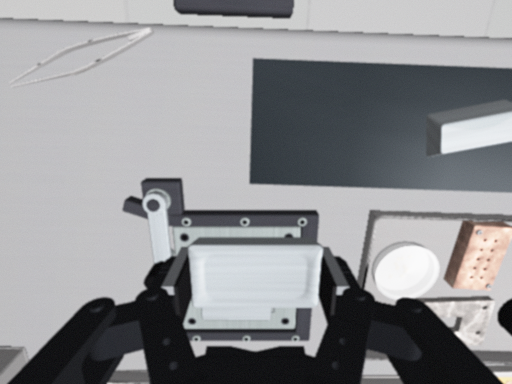

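Call:
play_rows(moves="-36 -9 0 0 0.5;-70.7 -17.8 0 0 0.5;-70.7 -17.8 20 0 0.5;-70.7 -17.8 50 0 0.5;-70.7 -17.8 65 0 0.5;-70.7 -17.8 65 0 0.5;-70.7 -17.8 65 0 0.5;-70.7 -17.8 65 0 0.5")

```text
time_s: 21.55
eef_pos: [0.5711, 0.0623, 0.045]
tool_rot: [[-0.999, -0.038, 0.002], [-0.038, 0.999, 0.001], [-0.002, 0.001, -1.0]]
contact_force: [0.4, 0.2, -2.6]
width: 0.75
grip_force: 67.7
```

```bash
python3 -c "
from h import *
for _ in range(3):
    r.grab_frame('top'); o=r.get_obs(); print(o['time_s'],o['eef_pos'])"
```

```text
21.6 [0.57107842 0.06218459 0.04507119]
21.65 [0.57096198 0.06204701 0.04501618]
21.7 [0.57077993 0.06187248 0.04485922]
```

Call:
play_rows(moves="0.3 -0.8 10 0 0.5;0.3 -0.8 20 0 0.5;0.3 -0.8 27 0 0.5;0.3 -0.8 29 0 0.5;0.3 -0.8 29 0 0.5;0.3 -0.8 29 0 0.5")

```text
time_s: 22.3
eef_pos: [0.57, 0.0606, 0.0147]
tool_rot: [[-0.999, -0.037, -0.0], [-0.037, 0.999, -0.0], [0.0, -0.0, -1.0]]
contact_force: [0.8, 0.1, -1.2]
width: 0.752
grip_force: 67.9
```

Call:
play_rows(moves="0 0 1.5 0 0.5;0 0 1.5 0 0.5;0 0 1.5 0 0.5")

```text
time_s: 22.6
eef_pos: [0.57, 0.0606, 0.0134]
tool_rot: [[-0.999, -0.037, 0.0], [-0.037, 0.999, 0.0], [-0.0, 0.0, -1.0]]
contact_force: [0.6, 0.3, -2.2]
width: 0.754
grip_force: 67.9
```

Call:
play_rows(moves="0 0 1 0 0.5;0 0 1 0 0.5;0 0 1 0 0.5")

```text
time_s: 22.9
eef_pos: [0.5701, 0.0606, 0.0128]
tool_rot: [[-0.999, -0.037, 0.001], [-0.037, 0.999, 0.0], [-0.001, 0.0, -1.0]]
contact_force: [-2.0, -0.5, 4.8]
width: 0.76
grip_force: 68.8
```

Call:
play_rows(moves="0 0 0 0 0.05;0 0 0 0 0.05;0 0 0 0 0.05;0 0 -30 0 0.05;0 0 -70 0 0.05;0 0 -118 0 0.05;40 40 -118 -0.1 0.05;75 75 -118 -0.183 0.05;110 110 -118 -0.183 0.05;129 150 -118 -0.183 0.05;129 190 -118 -0.183 0.05;129 202 -118 -0.183 0.05")

```text
time_s: 24.1
eef_pos: [0.4333, 0.2613, 0.1309]
tool_rot: [[-0.975, -0.221, 0.002], [-0.221, 0.975, 0.002], [-0.002, 0.001, -1.0]]
contact_force: [-0.2, -0.3, -0.1]
width: 0.95
grip_force: 0.0
```

Call:
play_rows(moves="0 0 0 0 0.05;0 0 0 0 0.05;0 0 0 0 0.05")

```text
time_s: 24.4
eef_pos: [0.4335, 0.2566, 0.13]
tool_rot: [[-0.976, -0.217, -0.001], [-0.217, 0.976, -0.001], [0.001, -0.0, -1.0]]
contact_force: [0.2, -0.1, -0.0]
width: 0.952
grip_force: 0.0
```

```bash
python3 ing.py i3 | grep -v 'size \[0.\(0[5-9]\|[1-9]\)'
```

```text
t 24.4 eef [0.4335 0.2566 0.13  ] thr 140.0 p0 [254.44666515 195.72615554]
ingot px [254. 193.] c [0.4317 0.2554] size [0.0244 0.0658] long 102.6 tool shift mm [ 2.  -0.7] turn rad -0.001
ingot px [254. 124.] c [0.3704 0.2489] size [0.0205 0.2581] long 90.0 tool shift mm [63.3  6.2] turn rad 0.219
```

Call:
play_rows(moves="3 -0.7 45 0 0.05;3 -0.7 90 0 0.05;3 -0.7 120 0 0.05;3 -0.7 131 0 0.05;3 -0.7 131 0 0.05;3 -0.7 131 0 0.5;3 -0.7 131 0 0.5;3 -0.7 131 0 0.5;3 -0.7 131 0 0.5;3 -0.7 131 0 0.5")

```text
time_s: 25.45
eef_pos: [0.4316, 0.2571, 0.0009]
tool_rot: [[-0.976, -0.218, 0.002], [-0.218, 0.976, 0.002], [-0.002, 0.001, -1.0]]
contact_force: [-0.6, -1.7, 8.3]
width: 0.757
grip_force: 68.0
```

Call:
play_rows(moves="0 0 -20 0 0.5;0 0 -60 0 0.5;0 0 -100 0 0.5;-20 -40 -130 -0.15 0.5;-40 -80 -130 -0.3 0.5;-60 -120 -130 -0.45 0.5;-80 -160 -130 -0.6 0.5;-100 -200 -130 -0.75 0.5;-110 -208 -130 -0.9 0.5;-110 -208 -130 -1.05 0.5;-110 -208 -130 -1.2 0.5;-110 -208 -130 -1.35 0.5")

```text
time_s: 26.65
eef_pos: [0.5832, 0.077, 0.1294]
tool_rot: [[-0.077, -0.997, -0.0], [-0.997, 0.077, 0.001], [-0.001, 0.0, -1.0]]
contact_force: [-0.5, -0.0, -2.7]
width: 0.76
grip_force: 68.4
```

Call:
play_rows(moves="0 0 0 -0.037 0.5;0 0 0 -0.037 0.5;0 0 0 -0.037 0.5;0 0 0 -0.037 0.5")

```text
time_s: 27.05
eef_pos: [0.5834, 0.0774, 0.1294]
tool_rot: [[-0.046, -0.999, 0.0], [-0.999, 0.046, 0.0], [-0.0, -0.0, -1.0]]
contact_force: [0.0, -0.4, -2.8]
width: 0.755
grip_force: 68.4
```

```bash
python3 held.py h3 24
```

```text
t 27.05 eef [0.5834 0.0774 0.1294] w 0.755 yangle 177.35 grip 68.3888304233551
near edge (steepest fall 8..30): [(11.5, -41), (12.5, -41), (10.5, -17), (13.5, -11), (35.5, -7)]
far: [(-25.5, 12), (-28.5, -9), (-26.5, 7), (-10.5, 6), (-24.5, 6)]
```

View pics/h3.png

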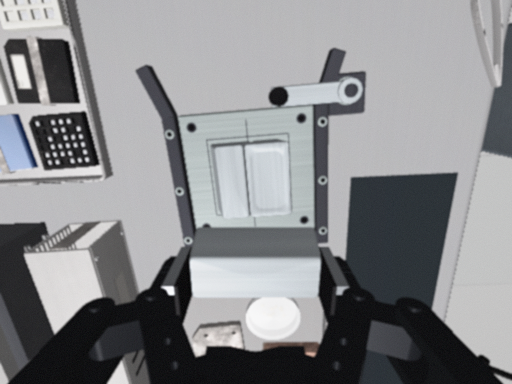

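Layer 1 sits side by side in the engraved square, square to the line (px 250,178). Held ingot centred; lowering crosswise.

Call:
play_rows(moves="0 -1.4 30 -0.083 0.5;0 -1.4 60 -0.083 0.5;0 -1.4 75 -0.083 0.5;0 -1.4 75 -0.083 0.5;0 -1.4 75 -0.083 0.5;0 -1.4 75 -0.083 0.5;0 -1.4 75 -0.083 0.5")

```text
time_s: 27.8
eef_pos: [0.5857, 0.0776, 0.0555]
tool_rot: [[0.038, -0.999, 0.002], [-0.999, -0.038, 0.001], [-0.001, -0.002, -1.0]]
contact_force: [1.1, 0.3, -3.1]
width: 0.753
grip_force: 68.3
```

Call:
play_rows(moves="0.3 0.5 10 0 0.5;0.3 0.5 16 0 0.5;0.3 0.5 19 0 0.5;0.3 0.5 19 0 0.5;0.3 0.5 19 0 0.5")

```text
time_s: 28.3
eef_pos: [0.5842, 0.0769, 0.035]
tool_rot: [[0.038, -0.999, -0.0], [-0.999, -0.038, -0.0], [0.0, 0.0, -1.0]]
contact_force: [-0.7, -0.4, -1.6]
width: 0.753
grip_force: 68.5
```

Call:
play_rows(moves="0 0 1 0 0.5;0 0 1 0 0.5;0 0 1 0 0.5")

```text
time_s: 28.6
eef_pos: [0.5842, 0.0769, 0.0349]
tool_rot: [[0.038, -0.999, -0.0], [-0.999, -0.038, -0.0], [0.0, 0.0, -1.0]]
contact_force: [-5.0, -0.5, 7.4]
width: 0.757
grip_force: 69.6
```

Call:
play_rows(moves="0 0 0 0 0.05;0 0 0 0 0.05;0 0 0 0 0.05;0 0 -30 0 0.05;0 0 -70 0 0.05;0 0 -110 0 0.05;48 10 -115 0.14 0.05;95 20 -115 0.28 0.05;140 40 -115 0.42 0.05;185 55 -115 0.56 0.05;230 70 -115 0.7 0.05;275 80 -115 0.84 0.05")

```text
time_s: 29.8
eef_pos: [0.5139, -0.2025, 0.1495]
tool_rot: [[-0.723, -0.691, 0.001], [-0.691, 0.723, -0.0], [-0.0, -0.0, -1.0]]
contact_force: [1.1, 0.2, 0.3]
width: 0.947
grip_force: 0.0
```

```bash
cat > go.py <<'E'
from h import *
import sys
x,y,z,a=map(float,sys.argv[1:5]); o=r.get_obs(); R=o['tool_rot']; cur=np.degrees(np.arctan2(R[1,1],R[0,1]))
d=R.T@(np.array([x,y,z])-o['eef_pos'])*1000; t=(cur-a+90)%180-90
print(o['eef_pos'].round(4),round(cur,1),'shift',d.round(1),'turn',np.radians(t).round(3))
E
python3 go.py .5019 -.2796 .13 93.9
```

```text
[ 0.5139 -0.2025  0.1495] 133.7 shift [ 61.9 -47.4  19.5] turn 0.695
```

Call:
play_rows(moves="30 -24 10 0.14 0.05;62 -47 19 0.28 0.05;62 -47 19 0.42 0.05;62 -47 19 0.56 0.05;62 -47 19 0.695 0.05;62 -47 19 0.695 0.05;62 -47 19 0.695 0.05;62 -47 19 0.695 0.05")

```text
time_s: 30.6
eef_pos: [0.503, -0.2777, 0.1302]
tool_rot: [[-0.997, -0.077, 0.0], [-0.077, 0.997, -0.0], [-0.0, -0.0, -1.0]]
contact_force: [-0.1, -0.8, -0.1]
width: 0.955
grip_force: 0.0
```

```bash
python3 ing.py i4 | grep -v 'size \[0.\(0[5-9]\|[1-9]\)'
```

```text
t 30.6 eef [ 0.503  -0.2777  0.1302] thr 132.0 p0 [254.46329222 195.59296931]
ingot px [242. 269.] c [ 0.5838 -0.2843] size [0.038  0.0661] long 99.1 tool shift mm [-80.  -12.9] turn rad -0.082
ingot px [249. 192.] c [ 0.5002 -0.2824] size [0.0379 0.066 ] long 91.9 tool shift mm [ 3.2 -4.5] turn rad 0.043
ingot px [130. 188.] c [ 0.5025 -0.3949] size [0.0342 0.0365] long 92.9 tool shift mm [   9.6 -116.8] turn rad 0.027
ingot px [153.  58.] c [ 0.3995 -0.3635] size [0.0374 0.0793] long 94.4 tool shift mm [109.8 -77.6] turn rad -0.0
```

Call:
play_rows(moves="3.7 -4.5 45 0.043 0.05;3.7 -4.5 90 0.043 0.05;3.7 -4.5 120 0.043 0.05;3.7 -4.5 131 0.043 0.05;3.7 -4.5 131 0.043 0.05;3.7 -4.5 131 0.043 0.5;3.7 -4.5 131 0.043 0.5;3.7 -4.5 131 0.043 0.5;3.7 -4.5 131 0.043 0.5;3.7 -4.5 131 0.043 0.5")

```text
time_s: 31.65
eef_pos: [0.501, -0.2828, 0.0012]
tool_rot: [[-1.0, -0.031, 0.003], [-0.031, 1.0, -0.001], [-0.003, -0.001, -1.0]]
contact_force: [-0.8, 1.0, 6.9]
width: 0.753
grip_force: 68.4
```

```bash
python3 go.py .5860 .030 .15 182.1
```

```text
[ 0.501  -0.2828  0.0012] 91.8 shift [ -95.2  309.8 -148.8] turn 1.565
```

Call:
play_rows(moves="0 0 -20 0 0.5;0 0 -60 0 0.5;0 0 -105 0 0.5;-20 40 -145 -0.14 0.5;-40 85 -149 -0.28 0.5;-60 130 -149 -0.42 0.5;-80 175 -149 -0.56 0.5;-95 220 -149 -0.7 0.5;-95 265 -149 -0.84 0.5;-95 310 -149 -0.98 0.5;-95 310 -149 -1.12 0.5;-95 310 -149 -1.26 0.5")

```text
time_s: 32.85
eef_pos: [0.5846, 0.0322, 0.1485]
tool_rot: [[-0.268, -0.963, 0.0], [-0.963, 0.268, 0.001], [-0.001, 0.0, -1.0]]
contact_force: [-1.0, -0.8, -3.2]
width: 0.757
grip_force: 67.9
```

Call:
play_rows(moves="0 0 0 -0.14 0.5;0 0 0 -0.28 0.5;0 0 0 -0.316 0.5;0 0 0 -0.316 0.5;0 0 0 -0.316 0.5;0 0 0 -0.316 0.5")

```text
time_s: 33.45
eef_pos: [0.5849, 0.0302, 0.1484]
tool_rot: [[0.035, -0.999, 0.0], [-0.999, -0.035, 0.0], [-0.0, -0.0, -1.0]]
contact_force: [0.7, 1.0, -3.4]
width: 0.756
grip_force: 67.9
```

```bash
python3 held.py h4 38
```

```text
t 33.45 eef [0.5849 0.0302 0.1484] w 0.756 yangle -178.01 grip 67.88552317504013
near edge (steepest fall 8..30): [(18.5, -59), (19.5, -53), (17.5, -16), (20.5, -8), (16.5, -7)]
far: [(-16.5, 52), (-17.5, 41), (-21.5, -37), (-20.5, -30), (-11.5, 17)]
```

Call:
play_rows(moves="-14.2 -1 30 0 0.5;-14.2 -1 60 0 0.5;-14.2 -1 90 0 0.5;-14.2 -1 95 0 0.5;-14.2 -1 95 0 0.5;-14.2 -1 95 0 0.5;-14.2 -1 95 0 0.5")

```text
time_s: 34.2
eef_pos: [0.5867, 0.0448, 0.055]
tool_rot: [[0.036, -0.999, 0.003], [-0.999, -0.036, 0.001], [-0.001, -0.003, -1.0]]
contact_force: [-0.1, 0.0, -3.1]
width: 0.755
grip_force: 68.1
```

Call:
play_rows(moves="0.2 0.6 10 0 0.5;0.2 0.6 16 0 0.5;0.2 0.6 18 0 0.5;0.2 0.6 18 0 0.5;0.2 0.6 18 0 0.5")

```text
time_s: 34.7
eef_pos: [0.5847, 0.0442, 0.0352]
tool_rot: [[0.036, -0.999, -0.0], [-0.999, -0.036, -0.0], [0.0, 0.0, -1.0]]
contact_force: [-1.5, 0.0, 0.5]
width: 0.756
grip_force: 68.6
```

Call:
play_rows(moves="0 0 1 0 0.5;0 0 1 0 0.5;0 0 1 0 0.5")

```text
time_s: 35.0
eef_pos: [0.5848, 0.0441, 0.0352]
tool_rot: [[0.036, -0.999, 0.0], [-0.999, -0.036, -0.0], [0.0, -0.0, -1.0]]
contact_force: [-5.4, 0.2, 9.0]
width: 0.753
grip_force: 69.6
```

Call:
play_rows(moves="0 0 0 0 0.05;0 0 0 0 0.05;0 0 0 0 0.05;0 0 -30 0 0.05;0 0 -70 0 0.05;0 0 -110 0 0.05;48 10 -115 0.14 0.05;95 20 -115 0.28 0.05;140 30 -115 0.42 0.05;185 40 -115 0.56 0.05;230 50 -115 0.7 0.05;275 60 -115 0.84 0.05")

```text
time_s: 36.2
eef_pos: [0.5344, -0.2345, 0.1493]
tool_rot: [[-0.724, -0.69, 0.0], [-0.69, 0.724, -0.0], [-0.0, -0.0, -1.0]]
contact_force: [0.8, -0.3, -0.5]
width: 0.952
grip_force: 0.0
```

```bash
python3 go.py .508 -.414 .13 93.1
```

```text
[ 0.5344 -0.2345  0.1493] 133.6 shift [ 143.  -111.7   19.3] turn 0.707
```

Call:
play_rows(moves="36 -28 10 0.14 0.05;72 -56 19 0.28 0.05;108 -84 19 0.42 0.05;143 -112 19 0.56 0.05;143 -112 19 0.7 0.05;143 -112 19 0.707 0.05;143 -112 19 0.707 0.05;143 -112 19 0.707 0.05;143 -112 19 0.707 0.05")

```text
time_s: 37.1
eef_pos: [0.51, -0.4117, 0.1305]
tool_rot: [[-0.998, -0.063, 0.0], [-0.063, 0.998, -0.0], [-0.0, -0.0, -1.0]]
contact_force: [1.0, -0.3, -1.0]
width: 0.949
grip_force: 0.0
```

```bash
python3 ing.py i5 | grep -v 'size \[0.\(0[5-9]\|[1-9]\)'
```

```text
t 37.1 eef [ 0.51   -0.4117  0.1305] thr 156.0 p0 [254.52158504 195.4627662 ]
ingot px [380. 267.] c [ 0.5834 -0.2825] size [0.0384 0.0493] long 99.0 tool shift mm [-81.3 124.3] turn rad -0.093
ingot px [248. 193.] c [ 0.5082 -0.4175] size [0.0252 0.0661] long 92.2 tool shift mm [ 2.2 -5.7] turn rad 0.025
ingot px [115.  87.] c [ 0.4252 -0.531 ] size [0.0111 0.0732] long 174.2 tool shift mm [  92.2 -113.8] turn rad -1.407
```

Call:
play_rows(moves="2.5 -5.7 45 0.025 0.05;2.5 -5.7 90 0.025 0.05;2.5 -5.7 120 0.025 0.05;2.5 -5.7 131 0.025 0.05;2.5 -5.7 131 0.025 0.05;2.5 -5.7 131 0.025 0.5;2.5 -5.7 131 0.025 0.5;2.5 -5.7 131 0.025 0.5;2.5 -5.7 131 0.025 0.5;2.5 -5.7 131 0.025 0.5")

```text
time_s: 38.15
eef_pos: [0.5088, -0.4189, 0.0015]
tool_rot: [[-0.999, -0.035, 0.003], [-0.035, 0.999, -0.002], [-0.003, -0.002, -1.0]]
contact_force: [0.0, 1.8, 7.6]
width: 0.756
grip_force: 69.0
```

```bash
python3 go.py .6012 .0616 .16 92.1
```

```text
[ 0.5088 -0.4189  0.0015] 92.0 shift [-109.8  476.7 -159. ] turn -0.001
```

Call:
play_rows(moves="0 0 -20 0 0.5;0 0 -60 0 0.5;0 0 -105 0 0.5;0 0 -150 0 0.5;-10 44 -159 0 0.5;-20 88 -159 0 0.5;-30 132 -159 0 0.5;-40 176 -159 0 0.5;-50 220 -159 0 0.5;-60 264 -159 0 0.5;-70 308 -159 0 0.5;-80 350 -159 0 0.5")

```text
time_s: 39.35
eef_pos: [0.575, -0.0639, 0.1589]
tool_rot: [[-0.999, -0.035, 0.001], [-0.035, 0.999, 0.001], [-0.001, 0.0, -1.0]]
contact_force: [1.1, -1.1, -2.6]
width: 0.753
grip_force: 67.9
```

Call:
play_rows(moves="-10 42 0 0 0.5;-20 84 0 0 0.5;-30 115 0 0 0.5;-30 126 0 0 0.5;-30 126 0 0 0.5;-30 126 0 0 0.5;-30 126 0 0 0.5")

```text
time_s: 40.05
eef_pos: [0.6004, 0.0601, 0.1583]
tool_rot: [[-0.999, -0.034, -0.0], [-0.034, 0.999, -0.0], [0.0, -0.0, -1.0]]
contact_force: [-1.0, 0.1, -3.0]
width: 0.755
grip_force: 67.9
```

```bash
python3 held.py h5 24; python3 go.py .6012 .0616 .08 92.1
```

```text
t 40.05 eef [0.6004 0.0601 0.1583] w 0.755 yangle 91.93 grip 67.92434334754944
near edge (steepest fall 8..30): [(13.5, -44), (14.5, -24), (12.5, -24), (29.5, -22), (28.5, -13)]
far: [(-9.5, 19), (-23.5, -15), (-25.5, 13), (-8.5, 13), (-28.5, -12)]
[0.6005 0.06   0.1584] 91.9 shift [-0.7  1.6 78.4] turn -0.003
```

Call:
play_rows(moves="-2.2 1.6 30 0 0.5;-2.2 1.6 60 0 0.5;-2.2 1.6 80 0 0.5;-2.2 1.6 82 0 0.5;-2.2 1.6 82 0 0.5;-2.2 1.6 82 0 0.5;-2.2 1.6 82 0 0.5")

```text
time_s: 40.8
eef_pos: [0.6039, 0.0629, 0.0777]
tool_rot: [[-0.999, -0.035, 0.002], [-0.035, 0.999, 0.001], [-0.002, 0.001, -1.0]]
contact_force: [-1.5, 0.1, -3.2]
width: 0.754
grip_force: 67.8
```

Call:
play_rows(moves="0.4 -0.5 10 0 0.5;0.4 -0.5 16 0 0.5;0.4 -0.5 18 0 0.5;0.4 -0.5 18 0 0.5;0.4 -0.5 18 0 0.5")

```text
time_s: 41.3
eef_pos: [0.6026, 0.0623, 0.058]
tool_rot: [[-0.999, -0.035, -0.0], [-0.035, 0.999, -0.0], [0.0, -0.0, -1.0]]
contact_force: [-0.2, 1.1, -1.3]
width: 0.753
grip_force: 67.9
```

Call:
play_rows(moves="0 0 1 0 0.5;0 0 1 0 0.5;0 0 1 0 0.5")

```text
time_s: 41.6
eef_pos: [0.6028, 0.0624, 0.0575]
tool_rot: [[-0.999, -0.035, 0.001], [-0.035, 0.999, 0.0], [-0.001, 0.0, -1.0]]
contact_force: [-1.1, 0.1, 1.5]
width: 0.751
grip_force: 68.3
```

Call:
play_rows(moves="0 0 0 0 0.05;0 0 0 0 0.05;0 0 0 0 0.05;0 0 -30 0 0.05;0 0 -70 0 0.05;0 0 -100 0 0.05;5 -44 -100 0 0.05;10 -88 -100 0 0.05;15 -132 -100 0 0.05;20 -176 -100 0 0.05;25 -220 -100 -0.06 0.05;31 -264 -100 -0.122 0.05")

```text
time_s: 42.8
eef_pos: [0.5806, -0.2044, 0.1574]
tool_rot: [[-0.987, -0.159, 0.001], [-0.159, 0.987, -0.0], [-0.001, -0.0, -1.0]]
contact_force: [0.4, -0.1, 0.2]
width: 0.949
grip_force: 0.0
```

Call:
play_rows(moves="0 -44 10 0 0.05;0 -80 25 0 0.05;0 -80 28 0 0.05;0 -80 28 0 0.05;0 -80 28 0 0.05")

```text
time_s: 43.3
eef_pos: [0.5933, -0.2812, 0.1294]
tool_rot: [[-0.988, -0.156, 0.0], [-0.156, 0.988, -0.0], [-0.0, -0.0, -1.0]]
contact_force: [0.4, -1.4, -0.2]
width: 0.952
grip_force: 0.0
```

```bash
python3 ing.py i6 | grep -v 'size \[0.\(0[5-9]\|[1-9]\)'
```

```text
t 43.3 eef [ 0.5933 -0.2812  0.1294] thr 151.0 p0 [254.45414601 195.87019706]
ingot px [252. 186.] c [ 0.5841 -0.2845] size [0.0373 0.0662] long 99.0 tool shift mm [ 9.6 -1.8] turn rad -0.001
```

Call:
play_rows(moves="10 -1.8 45 0 0.05;10 -1.8 90 0 0.05;10 -1.8 120 0 0.05;10 -1.8 130 0 0.05;10 -1.8 130 0 0.05;10 -1.8 130 0 0.5;10 -1.8 130 0 0.5;10 -1.8 130 0 0.5;10 -1.8 130 0 0.5;10 -1.8 130 0 0.5")

```text
time_s: 44.35
eef_pos: [0.5854, -0.2851, 0.0018]
tool_rot: [[-0.988, -0.157, 0.004], [-0.157, 0.988, -0.001], [-0.004, -0.002, -1.0]]
contact_force: [-0.6, 2.1, 8.0]
width: 0.756
grip_force: 68.7
```

```bash
python3 go.py .545 .0604 .16 92.1
```

```text
[ 0.5854 -0.2851  0.0018] 99.0 shift [ -14.8  347.4 -158.7] turn 0.121
```

Call:
play_rows(moves="0 0 -20 0 0.5;0 0 -60 0 0.5;0 0 -105 0 0.5;0 0 -150 0 0.5;-2 44 -159 0 0.5;-4 88 -159 0 0.5;-6 132 -159 0 0.5;-8 176 -159 0 0.5;-10 220 -159 0.06 0.5;-12 264 -159 0.121 0.5;-15 308 -159 0.121 0.5;-15 347 -159 0.121 0.5")

```text
time_s: 45.55
eef_pos: [0.544, 0.0622, 0.1592]
tool_rot: [[-0.999, -0.036, 0.002], [-0.036, 0.999, 0.001], [-0.002, 0.001, -1.0]]
contact_force: [1.7, -0.4, -2.2]
width: 0.755
grip_force: 67.5
```

Call:
play_rows(moves="0 0 0 0 0.5;0 0 0 0 0.5;0 0 0 0 0.5;0 0 0 0 0.5")

```text
time_s: 45.95
eef_pos: [0.5443, 0.0591, 0.1584]
tool_rot: [[-0.999, -0.034, 0.0], [-0.034, 0.999, 0.0], [-0.0, 0.0, -1.0]]
contact_force: [0.1, -0.2, -2.4]
width: 0.757
grip_force: 67.6
```

```bash
python3 held.py h6 38; python3 go.py .5692 .0612 .08 92.1
```

```text
t 45.95 eef [0.5443 0.0591 0.1584] w 0.757 yangle 91.97 grip 67.64561369040166
near edge (steepest fall 8..30): [(20.5, -59), (21.5, -41), (19.5, -13), (17.5, -5), (18.5, -5)]
far: [(-19.5, 15), (-20.5, 11), (-24.5, -11), (-26.5, 11), (-14.5, 7)]
[0.5444 0.0591 0.1583] 92.0 shift [-24.9   1.3  78.3] turn -0.003
```

View pics/h6.png

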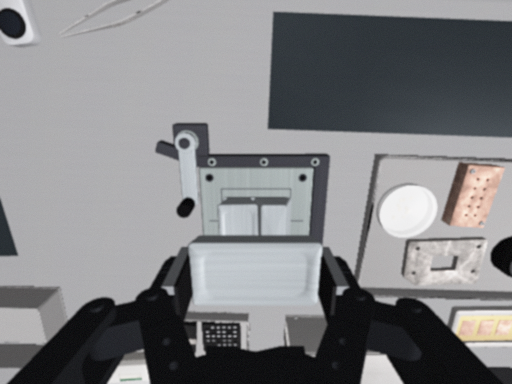

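Layer 2 lies flat and square on layer 1 (px 255,220). Placing the last ingot.

Call:
play_rows(moves="-26.5 1.2 20 0 0.5;-26.5 1.2 55 0 0.5;-26.5 1.2 70 0 0.5;-26.5 1.2 70 0 0.5;-26.5 1.2 70 0 0.5;-26.5 1.2 70 0 0.5;-26.5 1.2 70 0 0.5;-26.5 1.2 70 0 0.5")

```text
time_s: 46.8
eef_pos: [0.5712, 0.0624, 0.0893]
tool_rot: [[-0.999, -0.036, 0.002], [-0.036, 0.999, 0.001], [-0.002, 0.001, -1.0]]
contact_force: [-0.0, -1.0, -1.9]
width: 0.756
grip_force: 67.6
```

Call:
play_rows(moves="0 -0.4 12 0 0.5;0 -0.4 22 0 0.5;0 -0.4 28 0 0.5;0 -0.4 28 0 0.5;0 -0.4 28 0 0.5")

```text
time_s: 47.3
eef_pos: [0.5707, 0.0618, 0.0598]
tool_rot: [[-0.999, -0.036, -0.001], [-0.036, 0.999, -0.0], [0.001, -0.0, -1.0]]
contact_force: [-0.3, -0.4, -2.3]
width: 0.756
grip_force: 67.7
```

Call:
play_rows(moves="0 0 1 0 0.5;0 0 2 0 0.5;0 0 2 0 0.5")

```text
time_s: 47.6
eef_pos: [0.5708, 0.0618, 0.0583]
tool_rot: [[-0.999, -0.036, 0.0], [-0.036, 0.999, 0.0], [-0.0, 0.0, -1.0]]
contact_force: [0.3, 0.0, -2.4]
width: 0.757
grip_force: 67.7
```

Call:
play_rows(moves="0 0 0.8 0 0.5;0 0 0.8 0 0.5;0 0 0.8 0 0.5")

```text
time_s: 47.9
eef_pos: [0.5709, 0.0619, 0.0578]
tool_rot: [[-0.999, -0.036, 0.0], [-0.036, 0.999, 0.0], [-0.0, 0.0, -1.0]]
contact_force: [-1.9, -0.3, 3.3]
width: 0.751
grip_force: 68.2
```

Contact. Release, withdraw and take a final look.

Call:
play_rows(moves="0 0 0 0 0.05;0 0 0 0 0.05;0 0 0 0 0.05;0 0 0 0 0.05;0 0 -30 0 0.05;0 0 -70 0 0.05;0 0 -110 0 0.05;40 0 -125 0 0.05;80 0 -125 0 0.05;80 0 -125 0 0.05;80 0 -125 0 0.05")

```text
time_s: 49.0
eef_pos: [0.4905, 0.059, 0.1832]
tool_rot: [[-0.999, -0.036, 0.002], [-0.036, 0.999, 0.001], [-0.002, 0.001, -1.0]]
contact_force: [-0.2, -0.1, 0.3]
width: 0.949
grip_force: 0.0
```

```bash
python3 - <<'E'
from h import *
c=cam('wrist'); f=r.grab_frame('wrist'); a=f[:,:,::-1].copy(); cv2.imwrite('pics/fin.png',a); np.savez('pics/fin.npz',K=c[0],E=c[1])
t=r.grab_frame('top')[130:240,90:400,::-1]
h=cv2.resize(a[:,100:420],(500,600)) if 0 else cv2.resize(a,(700,525))[ :, 80:620]
out=np.zeros((600,790,3),np.uint8); out[:275]=cv2.resize(t,(790,275)) if t.shape[0] else 0
p=proj(c,[.585,.061,.078]).astype(int); s=a[max(0,p[1]-90):p[1]+90,max(0,p[0]-130):p[0]+130]; out[280:600,:int(320*s.shape[1]/s.shape[0])]=cv2.resize(s,(int(320*s.shape[1]/s.shape[0]),320),interpolation=cv2.INTER_CUBIC)
cv2.imwrite('pics/finc.png',out); print(p,r.get_obs()['eef_pos'],r.get_obs()['contact_force'])
E
```

```text
[252 283] [0.49143267 0.05919346 0.1826356 ] [-0.16638163 -0.96973413 -0.49171763]
```

View pics/finc.png

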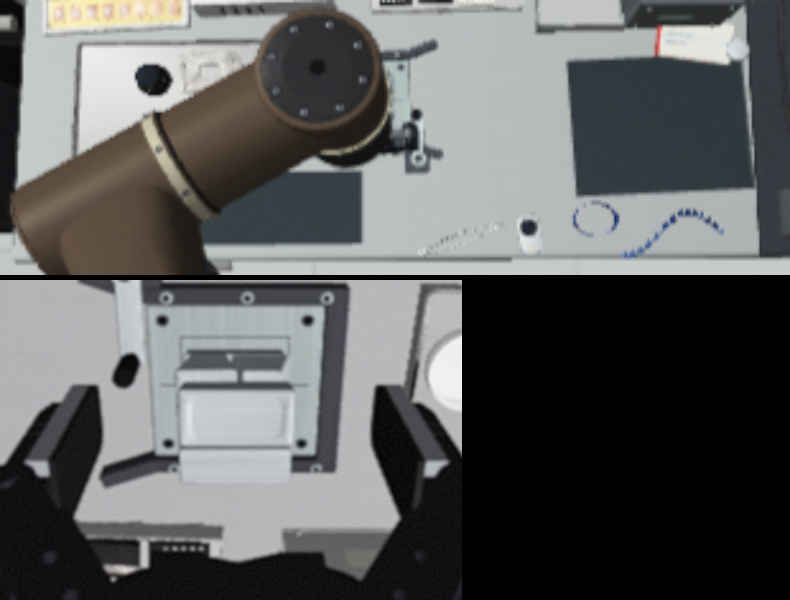

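The three-layer stack is square, centred and nearly touching (close-up px 235,430). The latch is still shut, both mats are empty, and the loupe (528,230) and tweezers (460,240) haven't moved.

```bash
python3 -c "
from rig import r
print(r.hand_in())"
```

```text
the job is handed in; nothing more can be done
None
```

I handed the job in at about 49 s: the plate is home in the nest, the latch was shut before any stacking, and all six ingots are stacked in three alternating layers in the middle of the plate; the last views showed the loupe and tweezers where they were, but the vials were hidden by the arm (I never moved near them).

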